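# Feel which connector is full and show it to the reader

### The arm

A 6-joint arm with a two-finger parallel gripper is mounted at the origin on a cart in front of the work surface, level with it; the furniture and walls round the work are solid. World frame = base frame: x ahead of the robot, y to its left, z up, the work surface at z = 0. Lengths are in m, angles in rad, forces in N, time in s.
With the tool pointing down it reaches from about 0.35 to 0.775 m from the base axis. Payload 7.3 kg.
Tool frame: the origin (TCP) lies at the very end of the fingers, on their centre line; the grasp point (between the pads) lies 19 mm behind it (pinch_z is the distance from the TCP to the grasp point, in m); z points along the fingers, y is the line along which they close (so a half turn about z gives the same grasp; the last joint's range is limited). The gripper opens to 92 mm and grips with 3 to 60 N. Pads are 19 mm wide; open, the fingers measure 130 mm over their backs; the gripper's body (75 mm by 190 mm) begins 47 mm behind the grasp point.
Start: joints at [1.161, 0.342, 1.524, -0, 1.275, -0.146], TCP at [0.137, 0.507, 0.227] pointing down, gripper open.
Joint ranges: [-2.53, 2.53], [-0.77, 2.02], [0.04, 2.7], [-1, 4.14], [0.28, 2.66], [-3.11, 3.11]. Speed limits (rad/s): [2.57, 2.57, 3.14, 3.14, 3.14, 3.14].

### API

Orientations are given as [roll, pitch, yaw] about the fixed x, y, z axes, in that order (R = Rz(yaw) Ry(pitch) Rx(roll)).
In Python, from cell import * gives the robot as it stands.
- The arm moves only by the tool arm_command, never from a script. Its arguments are lists of equal length, an entry for each row: "fingers": the gripper command: -1 is fully open, 1 is shut, values between are in proportion; "travel": the shift along the tool's x, y, z in m, a list of three; "dr": the turn, a rotation vector about the tool's x, y, z in degrees, a list of three. In form: {"fingers": [fingers, ...], "travel": [[x, y, z], ...], "dr": [[wx, wy, wz], ...]}. A call has 1 to 8 rows; each row is the pose to reach, as a shift and turn from the pose commanded when the call began, along the tool's axes at that moment; what a row does not reach only later rows make up. A row lasts 1/12 s, in which the tool goes at most 41.7 mm and 7.16 degrees, less where a joint would pass 70% of its speed; a pose out of reach is approached as far as the arm can. A call with a gripper value outside its range is refused whole. The fingers move at their own pace and stop on an object; "squeeze" is the grip in N (left out, the last holds). Time passes only in rows, so rows that repeat a pose let the fingers close. It gives the time, the measured TCP pose, the force, the opening and the grip force at its end, in the units of the state.
- observe(): the state, without advancing time (a new reading comes with each control period).
- read_camera(name): name is "side" or "top" or "wrist"; returns a dict with "color" (384x512x3 uint8, blue, green, red), "z_map" (384x512 float32, m along the optical axis (not along the pixel's ray), 0 where there is no reading), "fx", "fy", "cx", "cy" (pixels), "R" (3x3) and "t" (3): a world point X has camera coordinates R X + t. Camera axes: x right, y down, z forward; pixel columns grow to the right and rows downward; lengths in m; the calibration is good to about 2 mm. A picture is of the moment at which its call begins.
- hand_in(): hands the job in; it is judged then, once.
The state is a dict: "time": time; "qpos": joint angles; "qvel": joint speeds; "joint_efforts": joint torques, N m; "tool_pos": TCP position; "tool_rot": TCP orientation; "contact_force": force on the tool from outside, world axes, zero at the start; "torque": the same for the moment, N m; "opening": finger opening in m; "grip_force": force on a finger pad.
Only numpy, scipy, OpenCV 4.12 (cv2) and the standard library are available. Lean on these libraries where they do the work, as an engineer would, in place of code of your own. Each camera call takes 0.05 s, during which the arm holds its last target. There are 200 camera calls.

### The job

Two closed connectors that look alike stand in the seat board, but one has its metal contact insert inside and the other is an empty shell: lift the left-hand one straight up about 5 cm over its seat, hold it still for a second to feel its weight, set it back in its seat, and then lift the right-hand one over its seat in the same way. Only after feeling both, stand the lighter one upright in the middle of the shallow aluminium tray and let go of it. Then take the heavier one and finish while still holding it, upright and still, centred over the round window of the reader with its underside about 8 cm above the window; knock nothing over and leave the tools lying about alone.

Things in the scene. Friction and masses are not known exactly. Their poses are not given: they have to be found in the camera images.
- connector_a: one of two connectors that look alike; which is the full one is not told. 70 mm high, stands upright: aluminium ring at the foot (46 mm diameter, up to 16 mm), black round barrel (38 mm diameter, 16 to 56 mm up: grip here), closed brass gland on top (32 mm diameter). Origin: centre of the underside, z up its axis. Empty 0.2 to 0.3 kg, full 0.5 to 0.7 kg
- connector_b: one of two connectors that look alike; which is the full one is not told. 70 mm high, stands upright: aluminium ring at the foot (46 mm diameter, up to 16 mm), black round barrel (38 mm diameter, 16 to 56 mm up: grip here), closed brass gland on top (32 mm diameter). Origin: centre of the underside, z up its axis. Empty 0.2 to 0.3 kg, full 0.5 to 0.7 kg
- seat_board: fixed grey board, 110 x 240 x 20 mm, with two round seats in a row along its y axis; origin: centre of its underside; turned up to 0.3 rad about the vertical
- seat_left (a point): centre of the floor of the left-hand seat (the one on the robot's left, greater y), a round recess 56 mm across and 8 mm deep, its floor 12 mm above the bench; the seats are 130 mm apart
- seat_right (a point): centre of the floor of the right-hand seat (on the robot's right, smaller y), same recess
- empties_tray: fixed square aluminium tray, 150 x 150 mm outside, walls 18 mm high and 5 mm thick; origin: centre of its underside. It stands to the left or to the right of the seat board, the reader on the other side
- tray_floor (a point): centre of the tray's inner floor, 5 mm above the bench
- reader: fixed grey reader box, 100 x 100 x 26 mm, with a round window in a dark ring on top (72 mm across, top at 30 mm) and a short black cable stub at the back; origin: centre of its underside
- window (a point): centre of the reader's window, on its top face, 30 mm above the bench
- spring_clamp: bystander, loose on the bench: grey spring clamp, 84 mm long, 13 mm high; leave it alone
- screwdriver: bystander, loose on the bench: red-handled screwdriver, 138 mm long, 22 mm high; leave it alone
- side_cutters: bystander, loose on the bench: red-handled side cutters, 148 mm long, 14 mm high; leave it alone
- tape_roll: bystander, loose on the bench: black roll of tape, 62 mm across, 19 mm high; leave it alone
- caliper: bystander, loose on the bench: sliding caliper, 150 mm long, 14 mm high; leave it alone
Things that resemble listed ones, but are neither listed nor needed, are in the scene too. What is shaped like the connector_a but green is not meant.

How it is judged:
By the outcome, as a careful person would: the job done as asked, in the order asked, and still so for the second after the job is handed in, while the arm keeps its last pose, push and grip.
It also fails if it takes over 64 s, if anything falls off the work surface, if the arm or the gripper's body presses on something with over 40 N, if the wrist force passes 120 N, or if a joint passes its speed limit or range.

## Working session

There is one attempt and no reset: what is moved stays moved. The work goes in short steps, Python scripts to look and compute and a tool call to move; the robot and the scene stay as the last step left them, time stands still between calls to the robot, and variables do not carry over. Pictures are saved under pics/ and viewed, at most 10 in all, crops included, and the job is handed in when it is done.

Besides the shell and the picture viewer there is one more tool, called after "Request:" by a JSON object that holds its "method" and its "body". arm_command: Moves the arm, as the interface text tells. Its arguments: {"type":"object","properties":{"fingers":{"type":"array","items":{"type":"number"}},"travel":{"type":"array","items":{"type":"array","items":{"type":"number"}}},"dr":{"type":"array","items":{"type":"array","items":{"type":"number"}}},"squeeze":{"type":"number"}},"required":["fingers","travel","dr"]}

```bash
ls; mkdir -p pics
python3 - <<'E'
from cell import *
import cv2, numpy as np
s=observe(); print({k:np.round(v,3) for k,v in s.items()})
for n in ("top","side"):
    c=read_camera(n); cv2.imwrite(f"pics/{n}0.png",c["color"]); np.savez(f"{n}0.npz",**c)
    print(n,c["fx"],c["cx"],c["cy"],np.round(c["R"],3).tolist(),np.round(c["t"],3))
E
```

```text
pics
{'time': np.float64(0.0), 'qpos': array([ 1.161,  0.343,  1.525,  0.   ,  1.275, -0.146]), 'qvel': array([-0.001, -0.   , -0.   , -0.   , -0.001, -0.001]), 'joint_efforts': array([-2.0000e-03, -4.3123e+01, -2.4422e+01,  7.2000e-02,  5.6000e-02,
       -0.0000e+00]), 'tool_pos': array([0.137, 0.506, 0.226]), 'tool_rot': array([-3.14 , -0.   ,  2.878]), 'contact_force': array([ 0.963, -0.079,  0.117]), 'torque': array([ 0.019, -0.007, -0.018]), 'grip_force': np.float64(0.0), 'opening': np.float64(0.092)}
top 446.7263838911656 266.37394793199616 188.93689938523767 [[-0.011, -1.0, -0.002], [-0.998, 0.011, -0.066], [0.066, 0.002, -0.998]] [0.071 0.519 1.348]
side 379.56676657550736 254.82306807139946 192.89736713963094 [[1.0, -0.006, 0.004], [-0.0, -0.595, -0.804], [0.008, 0.804, -0.595]] [-0.537  0.063  1.098]
```

View pics/top0.png

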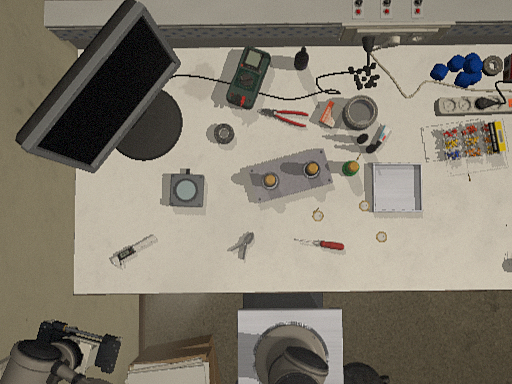

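View pics/side0.png

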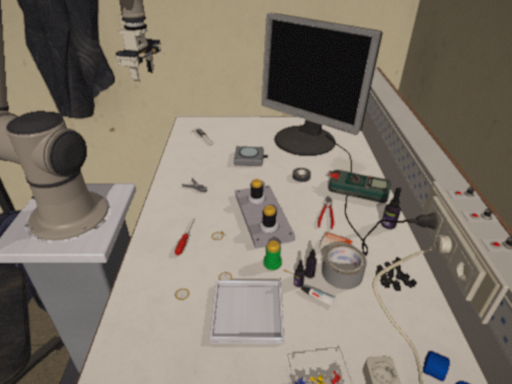

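The top view shows the connectors at about (270,181) (left) and (312,170) (right), with the green decoy at (351,168). The tray is at (397,188) on the right and the reader at (185,189) on the left. The monitor is at the upper left and the tools lie clear of the work.

```bash
cat > h.py <<'E'
import numpy as np, cv2
def ray(c,u,v,z):
    "pixel -> world point on plane z"
    d=c["R"].T@np.array([(u-c["cx"])/c["fx"],(v-c["cy"])/c["fy"],1.]); o=-c["R"].T@c["t"]
    return o+d*(z-o[2])/d[2]
def blobs(mask,box,amin=20):
    "(area,u,v) of the mask's blobs in box u0,v0,u1,v1"
    m=np.zeros(mask.shape,np.uint8); u0,v0,u1,v1=box; m[v0:v1,u0:u1]=mask[v0:v1,u0:u1]
    n,_,st,ce=cv2.connectedComponentsWithStats(m)
    return [(int(st[i,4]),*ce[i],m) for i in range(1,n) if st[i,4]>=amin]
E
python3 - <<'E'
from h import *
for n,boxes in (("top",[(255,150,330,200)]),("side",[(240,170,290,240)])):
    c=np.load(n+"0.npz"); hsv=cv2.cvtColor(c["color"],cv2.COLOR_BGR2HSV)
    br=cv2.inRange(hsv,(12,110,90),(30,255,255))
    for b in boxes:
        for a,u,v,_ in blobs(br,b): print(n,"brass",a,round(u,1),round(v,1),ray(c,u,v,.082).round(4),"zmap",c["z_map"][int(v),int(u)])
c=np.load("top0.npz"); 
# height map from depth
v,u=np.mgrid[0:384,0:512]; z=c["z_map"]
P=np.stack([(u-c["cx"])/c["fx"]*z,(v-c["cy"])/c["fy"]*z,z],-1)
W=(P-c["t"])@c["R"]; 
for nm,(u0,v0,u1,v1),lo,hi in (("tray rim",(365,155,430,220),.011,.03),("reader",(160,170,210,210),.015,.04),("board",(240,145,335,205),.013,.03)):
    m=np.zeros(z.shape,bool); m[v0:v1,u0:u1]=True
    m&=(W[...,2]>lo)&(W[...,2]<hi); p=W[m][:,:2].astype(np.float32); r=cv2.minAreaRect(p); print(nm,len(p),np.round(W[m][:,2].mean(),4),r)
# tops by depth
for nm,(u0,v0,u1,v1) in (("L",(255,165,290,195)),("R",(298,155,328,182)),("green",(340,155,362,182))):
    m=np.zeros(z.shape,bool); m[v0:v1,u0:u1]=True; m&=(W[...,2]>(.06 if nm=="green" else .074)); print(nm,m.sum(),W[m].mean(0).round(4),W[m].max(0).round(3))
# window ring
g=c["color"][165:215,160:212]; cv2.imwrite("pics/crop.png",cv2.resize(np.hstack([g,c["color"][150:200,300:352]]),None,fx=7,fy=7))
h=cv2.cvtColor(c["color"],cv2.COLOR_BGR2HSV)
for s in range(174,204,3): print(s,c["color"][s,165:208:3].mean(1).astype(int),h[s,165:208:3,1])
E
```

```text
top brass 90 312.4 167.7 [ 0.5756 -0.0703  0.082 ] zmap 1.3055661
top brass 82 269.7 179.4 [0.5429 0.0545 0.082 ] zmap 1.3010119
side brass 78 256.2 183.3 [0.5404 0.0421 0.082 ] zmap 1.0879722
side brass 109 269.2 210.2 [ 0.5732 -0.0799  0.082 ] zmap 0.9875647
tray rim 423 0.0166 ((0.521259605884552, -0.334895521402359), (0.1533966213464737, 0.14766180515289307), 89.379150390625)
reader 1098 0.0272 ((0.5252104997634888, 0.3088211715221405), (0.10125063359737396, 0.11031951755285263), 88.14215850830078)
board 2408 0.0202 ((0.5621417760848999, -0.008907854557037354), (0.11058083176612854, 0.2407727688550949), 14.889986038208008)
L 95 [0.5393 0.0562 0.1355] [0.559 0.071 1.379]
R 92 [ 0.5721 -0.0656  0.1232] [0.59  0.063 1.379]
green 97 [ 0.5778 -0.1861  0.0957] [0.596 0.063 1.379]
174 [119 116  83  78  74  82  84  67  71 102 138 138 152 182 181] [32 37 18 19 13 18 23 15 14 26 34 36 29 38 31]
177 [123 124  57  91  97  94  98 102  98  98  96  96  75 130 181] [37 37 17 14 13  5  8 12  8  5 16 13 13 26 33]
180 [121 123  68  96  95  53  82 101  70  78 103  98 104 148 180] [28 33 15 18 26  5  3 17 17 10 10 10 10 26 33]
183 [125 122  81 101  67 137 137 138 144 126  72  99 100 147 172] [33 36 12  7  7 14 16 18 17 12  7 23 10 31 32]
186 [124 123  88  80 112 139 141 140 145 144  60 104 103 173 162] [29 39 11 18 15 19 21 19 19 19 16 21 17 33 34]
189 [125 127  98  61 147 136 139 144 146 139 113 106  98 173 161] [31 32  5 16 18 23 21 19 17 21 13 21 18 35 31]
192 [126 126 101  66 150 141 140 140 144 143  93  95 106 174 160] [36 34  5 11 13 19 19 17 19 12  8 13 19 33 30]
195 [125 131 101  97  88 141 143 142 146 147  67 102 107 168 184] [31 29 12 13  8 17 16 17 17 14 25 17 16 34 37]
198 [124 127  99  97  85  83 150 148 121  64  87 105 108 169 183] [33 32 15 13  6 12 18 20 18 15 11 17 11 35 36]
201 [126 126  96  95  98  93  73  75  88 101 102 102 105 166 186] [33 38 10 20 18  8 10  3 17 15 17 19 19 30 32]
```

View pics/crop.png

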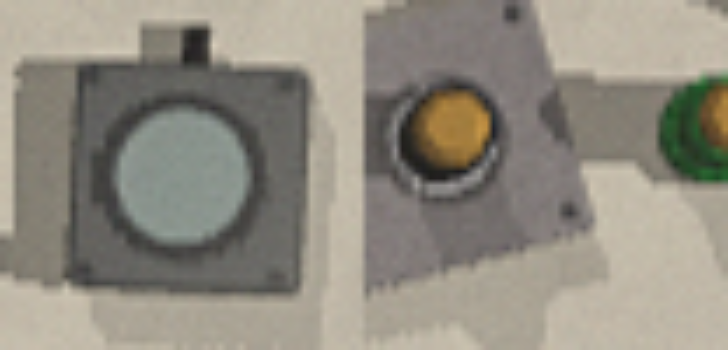

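Window centre is at about (186.0,190.1) in the crop; the seated right connector is clear of the board edge. I'll add a move calculator and refine the window and tray by mask.

```bash
cat >> h.py <<'E'
from scipy.spatial.transform import Rotation as Ro
def move(p,rpy,target,yaw=None):
    "travel (tool axes) and dr (deg) from commanded pose to target, tool down"
    R=Ro.from_euler("xyz",rpy); out=R.inv().apply(np.array(target)-p).round(4)
    if yaw is None: return out
    return out,(R.inv()*Ro.from_euler("xyz",[np.pi,0,yaw])).as_rotvec(degrees=True).round(1)
E
python3 - <<'E'
from h import *
c=np.load("top0.npz"); im=c["color"]; g=im.astype(int)
m=((g.mean(2)>112)&(g[...,0]>=g[...,2]-2)).astype(np.uint8)
for a,u,v,mm in blobs(m,(168,175,206,205),100):
    print("window",a,u,v,ray(c,u,v,.03).round(4))
# tray outline from brightness: floor
v,u=np.mgrid[0:384,0:512]; z=c["z_map"]
W=(np.stack([(u-c["cx"])/c["fx"]*z,(v-c["cy"])/c["fy"]*z,z],-1)-c["t"])@c["R"]
b=(slice(160,215),slice(368,426)); q=W[b]; s=(q[...,2]>.011)&(q[...,2]<.03); p=q[s]; print(p.min(0),p.max(0),np.percentile(p,[3,97],axis=0))
print(move([.137,.507,.227],[-3.14,0,2.878],[.544,.054,.18],np.pi/2+.26))
E
```

```text
window 280 185.71785714285716 189.8607142857143 [0.5185 0.309  0.03  ]
[ 0.44674052 -0.41132119  0.01104835] [ 0.59580039 -0.25796641  0.02439259] [[ 0.44716492 -0.40967173  0.01132023]
 [ 0.59483328 -0.26021753  0.0227575 ]]
(array([-0.511 , -0.3312,  0.0475]), array([-0.1,  0. , 60. ]))
```

Request:
{"method": "arm_command", "body": {"fingers": [-1,-1,-1,-1,-1,-1,-1,-1], "travel": [[-0.256,-0.166,0.0],[-0.256,-0.166,0.0],[-0.256,-0.166,0.0],[-0.256,-0.166,0.0],[-0.256,-0.166,0.0],[-0.256,-0.166,0.0],[-0.256,-0.166,0.0],[-0.256,-0.166,0.0]], "dr": [[0,0,30],[0,0,30],[0,0,30],[0,0,30],[0,0,30],[0,0,30],[0,0,30],[0,0,30]]}}

```text
time: 0.77
tool_pos: [0.3434, 0.2763, 0.2266]
tool_rot: [-3.141, 0.002, 2.351]
contact_force: [-0.0, 0.3, -0.5]
opening: 0.0915
grip_force: 0.0
```

Run:
```python
from cell import *; from h import *
s=observe(); print(s["time"],s["tool_pos"],s["tool_rot"],s["qvel"].round(2),s["contact_force"]); print(move(s["tool_pos"],s["tool_rot"],[.544,.054,.18],np.pi/2+.26))
```

```text
0.7667 [0.34340883 0.27630028 0.2265737 ] [-3.14123817e+00  1.59359868e-03  2.35086749e+00] [-0.3   0.01 -0.01  0.04  0.01 -0.27] [-0.04746369  0.31208784 -0.45938873]
(array([-0.299 , -0.0137,  0.0471]), array([ 0. ,  0.1, 29.8]))
```

Request:
{"method": "arm_command", "body": {"fingers": [-1,-1,-1,-1,-1,-1,-1,-1], "travel": [[-0.299,-0.014,0.047],[-0.299,-0.014,0.047],[-0.299,-0.014,0.047],[-0.299,-0.014,0.047],[-0.299,-0.014,0.047],[-0.299,-0.014,0.047],[-0.299,-0.014,0.047],[-0.299,-0.014,0.047]], "dr": [[0,0,30],[0,0,30],[0,0,30],[0,0,30],[0,0,30],[0,0,30],[0,0,30],[0,0,30]]}}

```text
time: 1.43
tool_pos: [0.5445, 0.0536, 0.1781]
tool_rot: [-3.141, 0.001, 1.827]
contact_force: [-0.1, -0.6, 1.0]
opening: 0.0918
grip_force: 0.0
```

Request:
{"method": "arm_command", "body": {"fingers": [-1,-1,-1], "travel": [[0,0,0],[0,0,0],[0,0,0]], "dr": [[0,0,0],[0,0,0],[0,0,0]]}}

```text
time: 1.68
tool_pos: [0.5409, 0.0592, 0.1797]
tool_rot: [-3.141, -0.001, 1.831]
contact_force: [0.4, 0.7, 0.6]
opening: 0.0919
grip_force: 0.0
```

Run:
```python
from cell import *; from h import *
s=observe(); print(s["time"],s["tool_pos"],s["tool_rot"],s["qvel"].round(2),s["contact_force"]); print(move(s["tool_pos"],s["tool_rot"],[.544,.054,.18],np.pi/2+.26))
c=read_camera("wrist"); cv2.imwrite("pics/w1.png",c["color"]); np.savez("w1.npz",**c); print(-c["R"].T@c["t"],c["R"].round(2))
hsv=cv2.cvtColor(c["color"],cv2.COLOR_BGR2HSV); br=cv2.inRange(hsv,(12,110,70),(30,255,255))
for a,u,v,_ in blobs(br,(0,0,512,384),200): print(a,u,v,ray(c,u,v,.082))
```

```text
1.6833 [0.54089225 0.05915592 0.17968614] [-3.14083107e+00 -7.82508355e-04  1.83131766e+00] [ 0.02 -0.01  0.   -0.   -0.   -0.  ] [0.42356509 0.71467944 0.56816541]
(array([-0.0058,  0.0017, -0.0003]), array([-0., -0.,  0.]))
[0.51974235 0.13769487 0.33796319] [[ 0.97  0.26 -0.  ]
 [ 0.24 -0.92  0.3 ]
 [ 0.08 -0.29 -0.95]]
1006 254.82504970178925 190.98807157057655 [0.54033942 0.05773559 0.082     ]
586 84.15699658703072 286.88225255972696 [ 0.4079906  -0.07661549  0.082     ]
277 428.2057761732852 298.0613718411552 [ 0.72924431 -0.00403306  0.082     ]
675 254.49185185185186 314.6977777777778 [ 0.57269437 -0.0656263   0.082     ]
```

View pics/w1.png

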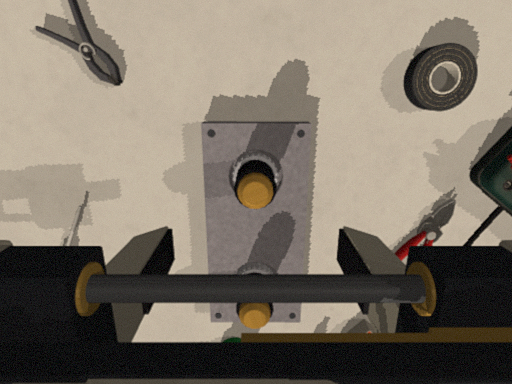

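The wrist view shows the left connector's brass top centred at (254,191) in its seat. The right one is at (254,315), partly behind the gripper bar. The grasp axis is square to the row.

Run:
```python
from cell import *; from h import *
for n,bx in (("w1",(225,150,290,230)),("top0",(255,150,330,200))):
    c=np.load(n+".npz"); hsv=cv2.cvtColor(c["color"],cv2.COLOR_BGR2HSV); br=cv2.inRange(hsv,(12,110,70),(30,255,255))
    for a,u,v,m in blobs(br,bx,40):
        k=np.argwhere(cv2.connectedComponents(m)[1]==cv2.connectedComponents(m)[1][int(v),int(u)])
        P=np.array([ray(c,x+.0,y+.0,.082) for y,x in k]); print(n,P.min(0),P.max(0),(P.min(0)+P.max(0))/2)
s=observe(); p=s["tool_pos"]; r=s["tool_rot"]; print(p,move(p,r,[.5425,.0555,.031]))
```

```text
w1 [0.52512246 0.04156186 0.082     ] [0.55582276 0.073634   0.082     ] [0.54047261 0.05759793 0.082     ]
top0 [ 0.56010698 -0.08389282  0.082     ] [ 0.58958279 -0.0546013   0.082     ] [ 0.57484488 -0.06924706  0.082     ]
top0 [0.52932835 0.04204506 0.082     ] [0.55581977 0.06841375 0.082     ] [0.54257406 0.0552294  0.082     ]
[0.54090958 0.05937507 0.17994648] [-0.0042  0.0006  0.1489]
```

Request:
{"method": "arm_command", "body": {"fingers": [-1,-1,-1,-1,-1,-1,-1,-1], "travel": [[-0.0025,0,0.02],[-0.0025,0,0.05],[-0.0025,0,0.08],[-0.0025,0,0.105],[-0.0025,0,0.125],[-0.0025,0,0.14],[-0.0025,0,0.147],[-0.0025,0,0.149]], "dr": [[0,0,0],[0,0,0],[0,0,0],[0,0,0],[0,0,0],[0,0,0],[0,0,0],[0,0,0]]}}

```text
time: 2.4
tool_pos: [0.5414, 0.0569, 0.0301]
tool_rot: [-3.14, -0.001, 1.832]
contact_force: [0.7, 1.0, 0.6]
opening: 0.0917
grip_force: 0.0
```

Request:
{"method": "arm_command", "body": {"fingers": [0.1,0.1,1,1,1,1,1,1], "travel": [[0,0,0],[0,0,0],[0,0,0],[0,0,0],[0,0,0],[0,0,0],[0,0,0],[0,0,0]], "dr": [[0,0,0],[0,0,0],[0,0,0],[0,0,0],[0,0,0],[0,0,0],[0,0,0],[0,0,0]], "squeeze": 30}}

```text
time: 3.07
tool_pos: [0.5425, 0.0557, 0.0308]
tool_rot: [3.141, -0.0, 1.83]
contact_force: [-0.2, -0.1, 0.8]
opening: 0.0432
grip_force: 0.0
```

Request:
{"method": "arm_command", "body": {"fingers": [1,1,1,1], "travel": [[0,0,0],[0,0,0],[0,0,0],[0,0,0]], "dr": [[0,0,0],[0,0,0],[0,0,0],[0,0,0]]}}

```text
time: 3.4
tool_pos: [0.5423, 0.0557, 0.0307]
tool_rot: [-3.141, -0.0, 1.831]
contact_force: [-1.3, -1.0, 1.5]
opening: 0.0376
grip_force: 30.0
```

Request:
{"method": "arm_command", "body": {"fingers": [1,1,1,1,1,1,1,1], "travel": [[0,0,-0.004],[0,0,-0.012],[0,0,-0.022],[0,0,-0.032],[0,0,-0.041],[0,0,-0.047],[0,0,-0.05],[0,0,-0.05]], "dr": [[0,0,0],[0,0,0],[0,0,0],[0,0,0],[0,0,0],[0,0,0],[0,0,0],[0,0,0]]}}

```text
time: 4.07
tool_pos: [0.543, 0.0557, 0.0818]
tool_rot: [3.14, 0.0, 1.831]
contact_force: [0.0, 0.7, -2.6]
opening: 0.0374
grip_force: 30.0
```

Request:
{"method": "arm_command", "body": {"fingers": [1,1,1,1,1,1,1,1], "travel": [[0,0,0],[0,0,0],[0,0,0],[0,0,0],[0,0,0],[0,0,0],[0,0,0],[0,0,0]], "dr": [[0,0,0],[0,0,0],[0,0,0],[0,0,0],[0,0,0],[0,0,0],[0,0,0],[0,0,0]]}}

```text
time: 4.73
tool_pos: [0.5425, 0.0557, 0.0807]
tool_rot: [-3.142, -0.0, 1.831]
contact_force: [0.2, -0.8, -2.7]
opening: 0.0373
grip_force: 30.0
```

Request:
{"method": "arm_command", "body": {"fingers": [1,1,1,1,1,1,1,1], "travel": [[0,0,0],[0,0,0],[0,0,0],[0,0,0],[0,0,0],[0,0,0],[0,0,0],[0,0,0]], "dr": [[0,0,0],[0,0,0],[0,0,0],[0,0,0],[0,0,0],[0,0,0],[0,0,0],[0,0,0]]}}

```text
time: 5.4
tool_pos: [0.5425, 0.0557, 0.0807]
tool_rot: [3.142, -0.0, 1.831]
contact_force: [-1.0, 1.1, -2.5]
opening: 0.0378
grip_force: 30.0
```

Run:
```python
from cell import *; from h import *
F=[]
for i in range(6):
    c=read_camera("wrist"); F.append(observe()["contact_force"])
F=np.array(F); print(F.round(2), F.mean(0)); s=observe(); print(s["time"],s["tool_pos"],s["tool_rot"],s["torque"],s["joint_efforts"].round(2),s["opening"])
cv2.imwrite("pics/w2.png",c["color"]); c=read_camera("side"); cv2.imwrite("pics/s2.png",cv2.resize(c["color"][130:280,180:330],None,fx=4,fy=4)); np.savez("s2.npz",**c)
```

```text
[[-0.35 -0.07 -2.43]
 [ 0.05 -0.09 -1.65]
 [-0.14 -0.54 -2.08]
 [ 0.25 -0.49 -1.52]
 [ 0.59  0.73 -2.21]
 [ 0.42  0.61 -2.47]] [ 0.13547481  0.02586796 -2.05813469]
5.7 [0.54247068 0.05574987 0.08070944] [ 3.14152858e+00 -8.95465785e-05  1.83064290e+00] [-0.05979392  0.05191628  0.0102603 ] [ -0.   -49.39 -20.32   0.06   0.06  -0.  ] 0.03724345197844087
```

View pics/s2.png

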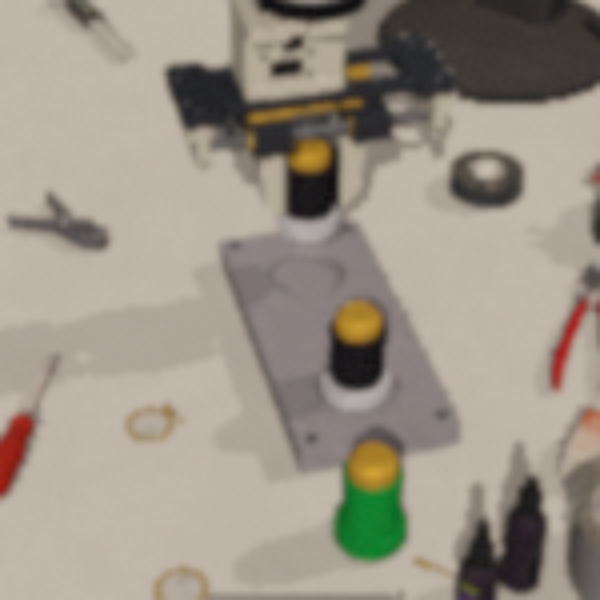

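The side view shows the left connector lifted upright over its open seat, at (312,190) in the crop, with the others undisturbed. It pulls about 2–2.6 N, which fits the empty one. I'll set it back.

Request:
{"method": "arm_command", "body": {"fingers": [1,1,1,1,1,1,1,1], "travel": [[0,0,0.006],[0,0,0.014],[0,0,0.024],[0,0,0.034],[0,0,0.042],[0,0,0.047],[0,0,0.049],[0,0,0.0495]], "dr": [[0,0,0],[0,0,0],[0,0,0],[0,0,0],[0,0,0],[0,0,0],[0,0,0],[0,0,0]]}}

```text
time: 6.42
tool_pos: [0.5422, 0.0557, 0.0308]
tool_rot: [-3.141, -0.0, 1.831]
contact_force: [-0.0, 0.5, -2.8]
opening: 0.0375
grip_force: 30.0
```

Request:
{"method": "arm_command", "body": {"fingers": [1,1], "travel": [[0,0,0],[0,0,0]], "dr": [[0,0,0],[0,0,0]]}}

```text
time: 6.58
tool_pos: [0.5427, 0.0557, 0.0313]
tool_rot: [3.141, 0.0, 1.831]
contact_force: [0.4, -0.8, -2.5]
opening: 0.0377
grip_force: 30.0
```

Run:
```python
from cell import *; from h import *
s=observe(); print(s["time"],s["tool_pos"],s["tool_rot"],s["contact_force"],s["opening"])
c=read_camera("side"); cv2.imwrite("pics/s3.png",cv2.resize(c["color"][140:260,200:320],None,fx=5,fy=5))
```

```text
6.5833 [0.54274975 0.05570642 0.03132032] [3.14095545e+00 1.06453868e-04 1.83060023e+00] [ 0.37056085 -0.7633231  -2.51554923] 0.037731751409145003
```

View pics/s3.png

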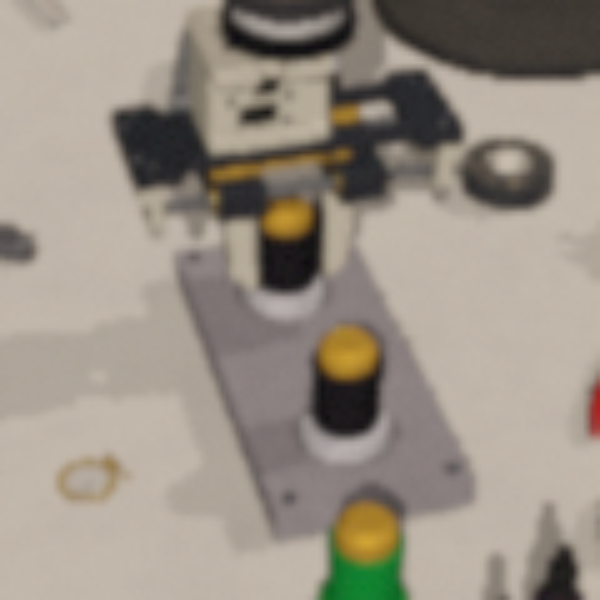

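The connector is in its seat at (288,260), but the force still shows its weight. I'll ease it down the last millimetre.

Request:
{"method": "arm_command", "body": {"fingers": [1,1,1,1], "travel": [[0,0,0.0005],[0,0,0.001],[0,0,0.001],[0,0,0.001]], "dr": [[0,0,0],[0,0,0],[0,0,0],[0,0,0]]}}

```text
time: 6.97
tool_pos: [0.5427, 0.0557, 0.0307]
tool_rot: [3.141, 0.0, 1.831]
contact_force: [0.1, -0.3, 3.5]
opening: 0.0376
grip_force: 30.0
```

Request:
{"method": "arm_command", "body": {"fingers": [-0.5,-0.5,-0.5,-0.5,-0.5,-0.5,-0.5], "travel": [[0,0,0],[0,0,0],[0,0,0],[0,0,0],[0,0,0],[0,0,0],[0,0,0]], "dr": [[0,0,0],[0,0,0],[0,0,0],[0,0,0],[0,0,0],[0,0,0],[0,0,0]]}}

```text
time: 7.55
tool_pos: [0.5425, 0.0557, 0.0302]
tool_rot: [3.142, -0.0, 1.831]
contact_force: [0.3, 0.0, 0.2]
opening: 0.0683
grip_force: 0.0
```

Request:
{"method": "arm_command", "body": {"fingers": [-0.5,-0.5,-0.5,-0.5,-0.5,-0.5,-0.5,-0.5], "travel": [[0,0,-0.01],[0,0,-0.03],[0,0,-0.06],[0,0,-0.09],[0,0,-0.105],[-0.02,0,-0.11],[-0.05,0,-0.11],[-0.08,0,-0.11]], "dr": [[0,0,0],[0,0,0],[0,0,0],[0,0,0],[0,0,0],[0,0,0],[0,0,0],[0,0,0]]}}

```text
time: 8.22
tool_pos: [0.5635, -0.0219, 0.1421]
tool_rot: [3.139, 0.001, 1.833]
contact_force: [0.0, 0.2, -0.5]
opening: 0.069
grip_force: 0.0
```

Request:
{"method": "arm_command", "body": {"fingers": [-0.5,-0.5,-0.5,-0.5], "travel": [[-0.03,0,0],[-0.049,0,0],[-0.049,0,0],[-0.049,0,0]], "dr": [[0,0,0],[0,0,0],[0,0,0],[0,0,0]]}}

```text
time: 8.55
tool_pos: [0.5756, -0.0698, 0.1407]
tool_rot: [3.141, -0.0, 1.829]
contact_force: [-0.6, 0.6, -0.2]
opening: 0.0686
grip_force: 0.0
```

Run:
```python
from cell import *; from h import *
s=observe(); print(s["time"],s["tool_pos"],s["tool_rot"],s["contact_force"],s["opening"])
c=read_camera("wrist"); hsv=cv2.cvtColor(c["color"],cv2.COLOR_BGR2HSV); br=cv2.inRange(hsv,(12,110,70),(30,255,255))
cv2.imwrite("pics/w4.png",c["color"])
for a,u,v,m in blobs(br,(0,0,512,384),150):
    L=cv2.connectedComponents(m)[1]
    k=np.argwhere(L==L[int(v),int(u)]); P=np.array([ray(c,x,y,.082) for y,x in k]); print(a,u,v,P.min(0),P.max(0),(P.min(0)+P.max(0))/2)
```

```text
8.55 [ 0.57558425 -0.06975457  0.14066017] [ 3.14125910e+00 -1.72868720e-04  1.82854976e+00] [-0.63439753  0.58177747 -0.21828131] 0.06856675242444682
1576 255.45368020304568 16.074238578680202 [0.52757826 0.0394016  0.082     ] [0.55796155 0.06311556 0.082     ] [0.5427699  0.05125858 0.082     ]
452 110.03982300884955 161.17920353982302 [ 0.39076819 -0.2936993   0.082     ] [0.84202764 0.09900501 0.082     ] [ 0.61639792 -0.09734715  0.082     ]
1374 253.34788937409024 201.82387190684133 [ 0.55772911 -0.08375674  0.082     ] [ 0.58880585 -0.05125622  0.082     ] [ 0.57326748 -0.06750648  0.082     ]
506 125.40513833992095 286.2786561264822 [ 0.48607922 -0.19170378  0.082     ] [ 0.5001865  -0.14028261  0.082     ] [ 0.49313286 -0.1659932   0.082     ]
270 387.4037037037037 292.53333333333336 [ 0.39076819 -0.2936993   0.082     ] [0.84202764 0.09900501 0.082     ] [ 0.61639792 -0.09734715  0.082     ]
3686 337.3917525773196 331.6934346174715 [ 0.39076819 -0.2936993   0.082     ] [0.84202764 0.09900501 0.082     ] [ 0.61639792 -0.09734715  0.082     ]
```

View pics/w4.png

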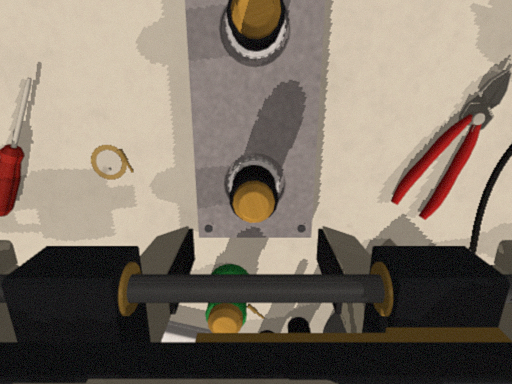

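The wrist view shows the left connector standing upright back in its seat (258,15). The right one is at (253,202), about 1–2 mm off the gripper's centre line. I'll descend and grip it.

Request:
{"method": "arm_command", "body": {"fingers": [-0.5,-0.5,-0.5,-0.5,-0.5,-0.5,-0.5,-0.5], "travel": [[0.0015,-0.001,0.015],[0.0015,-0.001,0.035],[0.0015,-0.001,0.06],[0.0015,-0.001,0.08],[0.0015,-0.001,0.095],[0.0015,-0.001,0.105],[0.0015,-0.001,0.109],[0.0015,-0.001,0.11]], "dr": [[0,0,0],[0,0,0],[0,0,0],[0,0,0],[0,0,0],[0,0,0],[0,0,0],[0,0,0]]}}

```text
time: 9.27
tool_pos: [0.574, -0.0669, 0.03]
tool_rot: [-3.141, -0.001, 1.832]
contact_force: [0.4, -0.7, -0.0]
opening: 0.0688
grip_force: 0.0
```

Request:
{"method": "arm_command", "body": {"fingers": [1,1,1,1,1,1,1,1], "travel": [[0,0,0],[0,0,0],[0,0,0],[0,0,0],[0,0,0],[0,0,0],[0,0,0],[0,0,0]], "dr": [[0,0,0],[0,0,0],[0,0,0],[0,0,0],[0,0,0],[0,0,0],[0,0,0],[0,0,0]], "squeeze": 35}}

```text
time: 9.93
tool_pos: [0.5743, -0.0679, 0.0307]
tool_rot: [3.141, 0.0, 1.831]
contact_force: [-2.8, 0.5, 6.2]
opening: 0.0376
grip_force: 35.0
```

Request:
{"method": "arm_command", "body": {"fingers": [1,1,1,1,1,1,1,1], "travel": [[0,0,-0.004],[0,0,-0.012],[0,0,-0.022],[0,0,-0.032],[0,0,-0.041],[0,0,-0.047],[0,0,-0.05],[0,0,-0.05]], "dr": [[0,0,0],[0,0,0],[0,0,0],[0,0,0],[0,0,0],[0,0,0],[0,0,0],[0,0,0]]}}

```text
time: 10.6
tool_pos: [0.5747, -0.0678, 0.0813]
tool_rot: [3.14, 0.001, 1.831]
contact_force: [0.9, 0.3, -5.5]
opening: 0.0372
grip_force: 35.0
```

Request:
{"method": "arm_command", "body": {"fingers": [1,1,1,1,1,1,1,1], "travel": [[0,0,0],[0,0,0],[0,0,0],[0,0,0],[0,0,0],[0,0,0],[0,0,0],[0,0,0]], "dr": [[0,0,0],[0,0,0],[0,0,0],[0,0,0],[0,0,0],[0,0,0],[0,0,0],[0,0,0]]}}

```text
time: 11.27
tool_pos: [0.5743, -0.0678, 0.0801]
tool_rot: [-3.142, -0.0, 1.831]
contact_force: [-0.3, -0.6, -5.0]
opening: 0.0376
grip_force: 35.0
```

Request:
{"method": "arm_command", "body": {"fingers": [1,1,1,1,1,1,1,1], "travel": [[0,0,0],[0,0,0],[0,0,0],[0,0,0],[0,0,0],[0,0,0],[0,0,0],[0,0,0]], "dr": [[0,0,0],[0,0,0],[0,0,0],[0,0,0],[0,0,0],[0,0,0],[0,0,0],[0,0,0]]}}

```text
time: 11.93
tool_pos: [0.5743, -0.0677, 0.0802]
tool_rot: [3.142, -0.0, 1.831]
contact_force: [-0.2, -0.8, -6.1]
opening: 0.0375
grip_force: 35.0
```

Run:
```python
from cell import *; from h import *
F=[]
for i in range(4):
    c=read_camera("wrist"); F.append(observe()["contact_force"])
print(np.mean(F,0)); s=observe(); print(s["time"],s["tool_pos"],s["joint_efforts"].round(2),s["opening"])
```

```text
[-0.03609848  0.07055605 -5.49691284]
12.1333 [ 0.57424527 -0.0677495   0.08019769] [-0.000e+00 -5.441e+01 -2.205e+01  4.000e-02  7.000e-02  0.000e+00] 0.03767355886098141
```

The right one pulls about 5.5 N, so it is the full one and the left is the empty. I'll put the right one back.

Request:
{"method": "arm_command", "body": {"fingers": [1,1,1,1,1,1,1,1], "travel": [[0,0,0.006],[0,0,0.014],[0,0,0.024],[0,0,0.034],[0,0,0.042],[0,0,0.047],[0,0,0.049],[0,0,0.0495]], "dr": [[0,0,0],[0,0,0],[0,0,0],[0,0,0],[0,0,0],[0,0,0],[0,0,0],[0,0,0]]}}

```text
time: 12.8
tool_pos: [0.5738, -0.0676, 0.0307]
tool_rot: [-3.14, -0.001, 1.831]
contact_force: [-4.3, 0.3, 2.2]
opening: 0.0374
grip_force: 35.0
```

Request:
{"method": "arm_command", "body": {"fingers": [1,1,1], "travel": [[0,0,0.0005],[0,0,0.0005],[0,0,0.0005]], "dr": [[0,0,0],[0,0,0],[0,0,0]]}}

```text
time: 13.05
tool_pos: [0.5741, -0.0677, 0.0307]
tool_rot: [-3.141, -0.0, 1.831]
contact_force: [-4.7, 0.5, 3.5]
opening: 0.0371
grip_force: 35.0
```

Request:
{"method": "arm_command", "body": {"fingers": [-0.5,-0.5,-0.5,-0.5,-0.5,-0.5,-0.5], "travel": [[0,0,0],[0,0,0],[0,0,0],[0,0,0],[0,0,0],[0,0,0],[0,0,0]], "dr": [[0,0,0],[0,0,0],[0,0,0],[0,0,0],[0,0,0],[0,0,0],[0,0,0]]}}

```text
time: 13.63
tool_pos: [0.5744, -0.0678, 0.0302]
tool_rot: [3.141, 0.0, 1.831]
contact_force: [-1.0, 0.4, -0.1]
opening: 0.0684
grip_force: 0.0
```

Request:
{"method": "arm_command", "body": {"fingers": [-0.5,-0.5,-0.5,-0.5,-0.5,-0.5,-0.5,-0.5], "travel": [[0,0,-0.01],[0,0,-0.03],[0,0,-0.06],[0,0,-0.09],[0,0,-0.105],[0.02,0.001,-0.11],[0.05,0.001,-0.11],[0.08,0.001,-0.11]], "dr": [[0,0,0],[0,0,0],[0,0,0],[0,0,0],[0,0,0],[0,0,0],[0,0,0],[0,0,0]]}}

```text
time: 14.3
tool_pos: [0.5549, 0.01, 0.1417]
tool_rot: [3.139, 0.001, 1.829]
contact_force: [0.1, 1.2, -0.4]
opening: 0.0687
grip_force: 0.0
```

Request:
{"method": "arm_command", "body": {"fingers": [-0.5,-0.5,-0.5,-0.5,-0.5], "travel": [[0.03,0,0],[0.0475,0,0],[0.0475,0,0],[0.0475,0,0],[0.0475,0,0]], "dr": [[0,0,0],[0,0,0],[0,0,0],[0,0,0],[0,0,0]]}}

```text
time: 14.72
tool_pos: [0.5429, 0.0551, 0.1407]
tool_rot: [3.141, 0.001, 1.831]
contact_force: [1.1, -0.0, 0.0]
opening: 0.069
grip_force: 0.0
```

Run:
```python
from cell import *; from h import *
s=observe(); print(s["time"],s["tool_pos"],s["tool_rot"],s["contact_force"],s["opening"])
print(move(s["tool_pos"],s["tool_rot"],[.5425,.0557,.0307]))
c=read_camera("wrist"); hsv=cv2.cvtColor(c["color"],cv2.COLOR_BGR2HSV); br=cv2.inRange(hsv,(12,110,70),(30,255,255))
for a,u,v,m in blobs(br,(200,100,310,360),150):
    L=cv2.connectedComponents(m)[1]
    k=np.argwhere(L==L[int(v),int(u)]); P=np.array([ray(c,x,y,.082) for y,x in k]); print(a,u,v,(P.max(0)-P.min(0)),(P.min(0)+P.max(0))/2)
c=read_camera("side"); hsv=cv2.cvtColor(c["color"],cv2.COLOR_BGR2HSV); br=cv2.inRange(hsv,(12,110,90),(30,255,255))
for a,u,v,_ in blobs(br,(240,170,290,240)): print("side",a,round(u,1),round(v,1),ray(c,u,v,.082).round(4))
```

```text
14.7167 [0.5428712  0.05512954 0.14073425] [3.14074407e+00 5.74004829e-04 1.83062355e+00] [ 1.12593305 -0.03266218  0.03644171] 0.06896776611116892
[ 0.0007 -0.0003  0.11  ]
1376 255.12209302325581 200.74927325581396 [3.07121924e-02 3.24504207e-02 5.55111512e-17] [0.54167707 0.05843221 0.082     ]
1023 254.27663734115347 334.1593352883676 [9.17929794e-02 3.21532779e-02 5.55111512e-17] [ 0.57304594 -0.06036306  0.082     ]
side 77 256.7 183.1 [0.5419 0.0428 0.082 ]
side 108 269.3 210.1 [ 0.5736 -0.0796  0.082 ]
```

Request:
{"method": "arm_command", "body": {"fingers": [-0.5,-0.5,-0.5,-0.5,-0.5,-0.5,-0.5,-0.5], "travel": [[0.002,0,0.015],[0.002,0,0.035],[0.002,0,0.06],[0.002,0,0.08],[0.002,0,0.095],[0.002,0,0.105],[0.002,0,0.109],[0.002,0,0.11]], "dr": [[0,0,0],[0,0,0],[0,0,0],[0,0,0],[0,0,0],[0,0,0],[0,0,0],[0,0,0]]}}

```text
time: 15.48
tool_pos: [0.5419, 0.0571, 0.0297]
tool_rot: [-3.141, -0.0, 1.83]
contact_force: [-0.6, 0.7, 0.2]
opening: 0.0689
grip_force: 0.0
```

Request:
{"method": "arm_command", "body": {"fingers": [1,1,1,1,1,1,1,1], "travel": [[0,0,0],[0,0,0],[0,0,0],[0,0,0],[0,0,0],[0,0,0],[0,0,0],[0,0,0]], "dr": [[0,0,0],[0,0,0],[0,0,0],[0,0,0],[0,0,0],[0,0,0],[0,0,0],[0,0,0]], "squeeze": 30}}

```text
time: 16.15
tool_pos: [0.5422, 0.0577, 0.0307]
tool_rot: [3.141, 0.0, 1.831]
contact_force: [-0.4, 0.6, 4.7]
opening: 0.0377
grip_force: 30.0
```

Request:
{"method": "arm_command", "body": {"fingers": [1,1,1,1,1,1,1,1], "travel": [[0,0,-0.005],[0,0,-0.02],[0,0,-0.04],[0,0,-0.065],[0,0,-0.09],[0,0,-0.115],[0,0,-0.13],[0,0,-0.13]], "dr": [[0,0,0],[0,0,0],[0,0,0],[0,0,0],[0,0,0],[0,0,0],[0,0,0],[0,0,0]]}}

```text
time: 16.82
tool_pos: [0.5435, 0.0577, 0.1635]
tool_rot: [3.136, 0.002, 1.831]
contact_force: [0.4, 0.7, -1.1]
opening: 0.0376
grip_force: 30.0
```

Run:
```python
from cell import *; from h import *
s=observe(); print(s["time"],s["tool_pos"],s["tool_rot"],s["contact_force"],s["opening"],s["qpos"].round(2))
print(move(s["tool_pos"],s["tool_rot"],[.521,-.335,.16],1.25), move(s["tool_pos"],s["tool_rot"],[.521,-.335,.16]))
c=read_camera("top"); np.savez("top1.npz",**c)
hsv=cv2.cvtColor(c["color"],cv2.COLOR_BGR2HSV)
br=cv2.inRange(hsv,(12,110,90),(30,255,255))
print([(a,round(u,1),round(v,1)) for a,u,v,_ in blobs(br,(255,150,330,200))])
```

```text
16.8167 [0.54353225 0.05766016 0.16350088] [3.13588825e+00 1.63833777e-03 1.83072637e+00] [ 0.44049404  0.69533136 -1.13326608] 0.03758321307295343 [-0.03  0.44  1.56  0.    1.14 -0.29]
(array([-0.3737, -0.1227,  0.0034]), array([ 0.3, -0. , 33.3])) [-0.3737 -0.1227  0.0034]
[(95, np.float64(312.2), np.float64(167.8))]
```

Request:
{"method": "arm_command", "body": {"fingers": [1,1,1,1,1,1,1,1], "travel": [[-0.014,-0.005,0],[-0.039,-0.013,0],[-0.072,-0.024,0],[-0.108,-0.036,0],[-0.144,-0.047,0],[-0.18,-0.059,0],[-0.216,-0.071,0],[-0.25,-0.082,0]], "dr": [[0,0,0],[0,0,0],[0,0,0],[0,0,0],[0,0,0],[0,0,0],[0,0,0],[0,0,0]]}}

```text
time: 17.53
tool_pos: [0.5254, -0.2065, 0.158]
tool_rot: [-3.139, -0.003, 1.83]
contact_force: [1.9, 0.5, -2.5]
opening: 0.0377
grip_force: 30.0
```

Request:
{"method": "arm_command", "body": {"fingers": [1,1,1,1,1,1,1,1], "travel": [[-0.034,-0.011,0],[-0.066,-0.022,0],[-0.092,-0.03,0],[-0.11,-0.036,0],[-0.12,-0.039,0],[-0.124,-0.041,0],[-0.124,-0.041,0],[-0.124,-0.041,0]], "dr": [[0,0,0],[0,0,0],[0,0,0],[0,0,0],[0,0,0],[0,0,0],[0,0,0],[0,0,0]]}}

```text
time: 18.2
tool_pos: [0.519, -0.3341, 0.1594]
tool_rot: [-3.141, -0.002, 1.831]
contact_force: [-0.1, 1.3, -2.4]
opening: 0.0373
grip_force: 30.0
```

Run:
```python
from cell import *; from h import *
s=observe(); print(s["time"],s["tool_pos"],s["tool_rot"],s["contact_force"],s["opening"],s["qpos"].round(2))
print(move(s["tool_pos"],s["tool_rot"],[.521,-.335,.0237]))
c=read_camera("wrist"); cv2.imwrite("pics/w5.png",c["color"])
```

```text
18.2 [ 0.51901958 -0.33409028  0.15938608] [-3.14089526e+00 -1.90229108e-03  1.83118336e+00] [-0.07156955  1.26349986 -2.39899371] 0.03730928702744644 [-0.7   0.57  1.35  0.    1.23 -0.96]
[-0.0016  0.0018  0.1357]
```

View pics/w5.png

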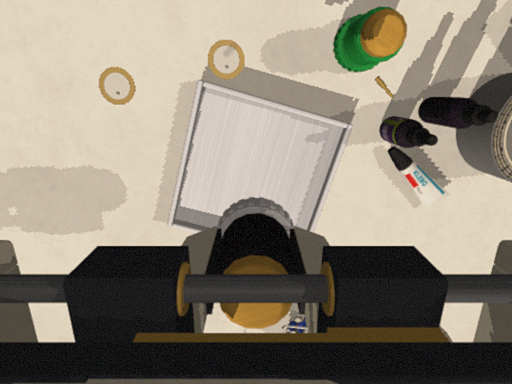

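The wrist view shows the connector held upright over the tray, whose visible corners are at (200,85), (350,125) and (175,225). The green decoy is untouched. I'll lower it.

Request:
{"method": "arm_command", "body": {"fingers": [1,1,1,1,1,1,1,1], "travel": [[-0.0015,0.0015,0.015],[-0.0015,0.0015,0.04],[-0.0015,0.0015,0.068],[-0.0015,0.0015,0.093],[-0.0015,0.0015,0.113],[-0.0015,0.0015,0.126],[-0.0015,0.0015,0.132],[-0.0015,0.0015,0.134]], "dr": [[0,0,0],[0,0,0],[0,0,0],[0,0,0],[0,0,0],[0,0,0],[0,0,0],[0,0,0]]}}

```text
time: 18.92
tool_pos: [0.5209, -0.3349, 0.0252]
tool_rot: [-3.141, -0.002, 1.832]
contact_force: [0.6, 0.3, -2.0]
opening: 0.0376
grip_force: 30.0
```

Request:
{"method": "arm_command", "body": {"fingers": [1,1,1,1], "travel": [[0,0,0.0005],[0,0,0.001],[0,0,0.001],[0,0,0.001]], "dr": [[0,0,0],[0,0,0],[0,0,0],[0,0,0]]}}

```text
time: 19.25
tool_pos: [0.5215, -0.3367, 0.0262]
tool_rot: [3.14, 0.001, 1.831]
contact_force: [-0.5, 0.8, -2.5]
opening: 0.0376
grip_force: 30.0
```

Request:
{"method": "arm_command", "body": {"fingers": [1,1,1,1,1], "travel": [[0,0,0.0005],[0,0,0.001],[0,0,0.0015],[0,0,0.002],[0,0,0.002]], "dr": [[0,0,0],[0,0,0],[0,0,0],[0,0,0],[0,0,0]]}}

```text
time: 19.67
tool_pos: [0.521, -0.3366, 0.0237]
tool_rot: [3.141, 0.0, 1.831]
contact_force: [-1.8, 0.6, 4.0]
opening: 0.0378
grip_force: 30.0
```

Request:
{"method": "arm_command", "body": {"fingers": [-0.5,-0.5,-0.5,-0.5,-0.5,-0.5,-0.5], "travel": [[0,0,0],[0,0,0],[0,0,0],[0,0,0],[0,0,0],[0,0,0],[0,0,0]], "dr": [[0,0,0],[0,0,0],[0,0,0],[0,0,0],[0,0,0],[0,0,0],[0,0,0]]}}

```text
time: 20.25
tool_pos: [0.521, -0.3365, 0.0232]
tool_rot: [3.141, -0.0, 1.831]
contact_force: [-0.3, 0.5, 0.1]
opening: 0.0685
grip_force: 0.0
```

Request:
{"method": "arm_command", "body": {"fingers": [-0.5,-0.5,-0.5,-0.5,-0.5,-0.5,-0.5,-0.5], "travel": [[0,0,-0.01],[0,0,-0.03],[0,0,-0.06],[0,0,-0.09],[0,0,-0.115],[0.015,0.007,-0.125],[0.042,0.02,-0.13],[0.074,0.036,-0.13]], "dr": [[0,0,0],[0,0,0],[0,0,0],[0,0,0],[0,0,0],[0,0,0],[0,0,0],[0,0,0]]}}

```text
time: 20.92
tool_pos: [0.537, -0.2556, 0.1548]
tool_rot: [3.14, 0.002, 1.828]
contact_force: [1.1, 0.5, 0.8]
opening: 0.0689
grip_force: 0.0
```

Request:
{"method": "arm_command", "body": {"fingers": [-0.5,-0.5,-0.5,-0.5,-0.5,-0.5,-0.5,-0.5], "travel": [[0.034,0.017,0],[0.068,0.034,0],[0.102,0.05,0],[0.134,0.066,0],[0.156,0.077,0],[0.167,0.083,0],[0.17,0.084,0],[0.17,0.084,0]], "dr": [[0,0,0],[0,0,0],[0,0,0],[0,0,0],[0,0,0],[0,0,0],[0,0,0],[0,0,0]]}}

```text
time: 21.58
tool_pos: [0.574, -0.0692, 0.153]
tool_rot: [-3.141, -0.0, 1.832]
contact_force: [-1.1, 0.2, 0.1]
opening: 0.069
grip_force: 0.0
```

Run:
```python
from cell import *; from h import *
s=observe(); print(s["time"],s["tool_pos"],s["tool_rot"],s["contact_force"],s["opening"],s["qpos"].round(2))
print(move(s["tool_pos"],s["tool_rot"],[.5742,-.0685,.0305]))
c=read_camera("wrist"); hsv=cv2.cvtColor(c["color"],cv2.COLOR_BGR2HSV); br=cv2.inRange(hsv,(12,110,70),(30,255,255))
for a,u,v,m in blobs(br,(200,100,310,360),150):
    L=cv2.connectedComponents(m)[1]
    k=np.argwhere(L==L[int(v),int(u)]); P=np.array([ray(c,x,y,.082) for y,x in k]); print(a,u,v,(P.max(0)-P.min(0)),(P.min(0)+P.max(0))/2)
t=read_camera("top"); hsv=cv2.cvtColor(t["color"],cv2.COLOR_BGR2HSV); br=cv2.inRange(hsv,(12,110,90),(30,255,255))
for a,u,v,_ in blobs(br,(374,160,420,214)): print("tray conn",a,u,v,ray(t,u,v,.075))
sd=read_camera("side")["color"]
cv2.imwrite("pics/p6.png",np.hstack([cv2.resize(t["color"][145:225,340:440],(400,320)),cv2.resize(sd[240:352,190:330],(400,320))]))
```

```text
21.5833 [ 0.5740455  -0.06918527  0.15303378] [-3.14108496e+00 -6.87143388e-05  1.83216966e+00] [-1.12294485  0.22211874  0.10345547] 0.06899132123031558 [-0.25  0.5   1.48 -0.    1.16 -0.51]
[0.0006 0.0004 0.1225]
1246 255.68860353130017 197.2873194221509 [3.08789670e-02 3.20515087e-02 5.55111512e-17] [ 0.57359838 -0.06733894  0.082     ]
720 227.11666666666667 314.06805555555553 [2.88243357e-02 2.94487538e-02 5.55111512e-17] [ 0.57666206 -0.17863882  0.082     ]
762 253.997375328084 337.13517060367457 [9.63247210e-02 3.29480571e-02 5.55111512e-17] [ 0.60710847 -0.1968989   0.082     ]
tray conn 89 403.39325842696627 184.8988764044944 [ 0.52284436 -0.33634879  0.075     ]
```

View pics/p6.png

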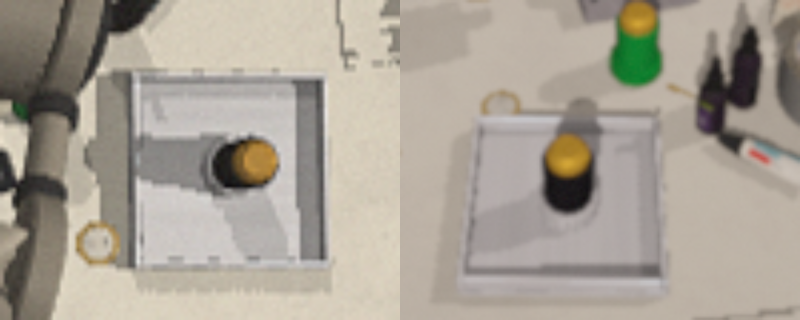

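The empty connector stands upright in the middle of the tray: (255,162) in the top crop, (568,175) in the side crop. Now the heavy one.

Request:
{"method": "arm_command", "body": {"fingers": [-0.5,-0.5,-0.5,-0.5,-0.5,-0.5,-0.5,-0.5], "travel": [[0.001,0,0.015],[0.001,0,0.04],[0.001,0,0.068],[0.001,0,0.09],[0.001,0,0.107],[0.001,0,0.117],[0.001,0,0.121],[0.001,0,0.1225]], "dr": [[0,0,0],[0,0,0],[0,0,0],[0,0,0],[0,0,0],[0,0,0],[0,0,0],[0,0,0]]}}

```text
time: 22.4
tool_pos: [0.5739, -0.0697, 0.0304]
tool_rot: [-3.141, -0.0, 1.829]
contact_force: [-0.3, -0.2, -0.0]
opening: 0.0689
grip_force: 0.0
```

Request:
{"method": "arm_command", "body": {"fingers": [1,1,1,1,1,1,1,1], "travel": [[0,0,0],[0,0,0],[0,0,0],[0,0,0],[0,0,0],[0,0,0],[0,0,0],[0,0,0]], "dr": [[0,0,0],[0,0,0],[0,0,0],[0,0,0],[0,0,0],[0,0,0],[0,0,0],[0,0,0]], "squeeze": 35}}

```text
time: 23.07
tool_pos: [0.5744, -0.0688, 0.0312]
tool_rot: [3.141, 0.0, 1.831]
contact_force: [-1.3, -0.0, 4.8]
opening: 0.0376
grip_force: 35.0
```

Request:
{"method": "arm_command", "body": {"fingers": [1,1,1,1,1,1,1,1], "travel": [[0,0,-0.005],[0,0,-0.02],[0,0,-0.04],[0,0,-0.065],[0,0,-0.088],[0,0,-0.102],[0,0,-0.11],[0,0,-0.11]], "dr": [[0,0,0],[0,0,0],[0,0,0],[0,0,0],[0,0,0],[0,0,0],[0,0,0],[0,0,0]]}}

```text
time: 23.73
tool_pos: [0.5744, -0.0689, 0.1418]
tool_rot: [3.14, 0.001, 1.831]
contact_force: [0.9, -0.5, -5.9]
opening: 0.0371
grip_force: 35.0
```

Run:
```python
from cell import *; from h import *
s=observe(); print(s["time"],s["tool_pos"],s["tool_rot"],s["contact_force"],s["opening"],s["qpos"].round(2))
print(move(s["tool_pos"],s["tool_rot"],[.519,.309,.14]))
```

```text
23.7333 [ 0.57435843 -0.06891752  0.14181183] [3.14011705e+00 7.13030869e-04 1.83060319e+00] [ 0.88801294 -0.48210914 -5.87619132] 0.037106430160901156 [-0.25  0.51  1.5   0.    1.13 -0.51]
[0.3795 0.0436 0.0016]
```

Run:
```python
from h import *
c=np.load("top0.npz"); v,u=np.mgrid[0:384,0:512]; z=c["z_map"]
W=(np.stack([(u-c["cx"])/c["fx"]*z,(v-c["cy"])/c["fy"]*z,z],-1)-c["t"])@c["R"]
m=(z>0)&(W[...,2]>.1)&(W[...,2]<.7)&(u<240)&(v<230); P=W[m]; d=P[:,:2]-[.519,.309]; r=np.hypot(*d.T)
i=r.argsort()[:300:30]; print(P[i].round(3),r[i].round(3))
for y in (15,-15,-30,-50):
    a=np.radians(y); t=np.array([np.cos(a),np.sin(a)]); n=np.array([-t[1],t[0]])
    print(y,np.hypot(np.maximum(abs(d@t)-.095,0),np.maximum(abs(d@n)-.0375,0)).min())
```

```text
[[0.668 0.479 0.106]
 [0.663 0.488 0.104]
 [0.643 0.503 0.118]
 [0.634 0.511 0.121]
 [0.652 0.501 0.117]
 [0.68  0.48  0.12 ]
 [0.685 0.477 0.122]
 [0.668 0.494 0.122]
 [0.609 0.531 0.12 ]
 [0.718 0.444 0.117]] [0.226 0.23  0.231 0.232 0.234 0.235 0.236 0.238 0.239 0.24 ]
15 0.12815946301965006
-15 0.15426478895340692
-30 0.17598090195284954
-50 0.17075707256446224
```

Request:
{"method": "arm_command", "body": {"fingers": [1,1,1,1,1,1,1,1], "travel": [[0.01,0.001,0],[0.03,0.004,0],[0.06,0.007,0],[0.095,0.011,0],[0.13,0.015,0],[0.165,0.019,0],[0.2,0.023,0],[0.235,0.027,0]], "dr": [[0,0,0],[0,0,0],[0,0,0],[0,0,0],[0,0,0],[0,0,0],[0,0,0],[0,0,0]]}}

```text
time: 24.4
tool_pos: [0.5377, 0.1672, 0.1387]
tool_rot: [-3.138, -0.001, 1.831]
contact_force: [1.7, 0.8, -5.8]
opening: 0.0378
grip_force: 35.0
```

Request:
{"method": "arm_command", "body": {"fingers": [1,1,1,1,1,1,1,1], "travel": [[0.033,0.004,0],[0.065,0.007,0],[0.094,0.011,0.002],[0.118,0.014,0.005],[0.134,0.016,0.008],[0.143,0.017,0.011],[0.145,0.017,0.012],[0.145,0.017,0.012]], "dr": [[0,0,0],[0,0,0],[0,0,0],[0,0,0],[0,0,0],[0,0,0],[0,0,0],[0,0,0]]}}

```text
time: 25.07
tool_pos: [0.5178, 0.3096, 0.1271]
tool_rot: [-3.139, 0.001, 1.832]
contact_force: [0.4, -0.1, -4.9]
opening: 0.0374
grip_force: 35.0
```

Run:
```python
from cell import *; from h import *
c=read_camera("side"); c=read_camera("side"); c=read_camera("side"); s=observe(); print(s["time"],s["tool_pos"],s["tool_rot"],s["contact_force"],s["opening"],s["qpos"].round(2),s["qvel"].round(2))
print(move(s["tool_pos"],s["tool_rot"],[.519,.309,.1295],1.831))
a=c["color"][100:200,180:320]; w=read_camera("wrist")["color"]; cv2.imwrite("pics/f.png",np.hstack([cv2.resize(a,(448,320)),cv2.resize(w,(340,320))]))
```

```text
25.2167 [0.51914598 0.30853921 0.12854752] [-3.14107755e+00  3.34399300e-04  1.82930651e+00] [-0.29381175  0.04288946 -5.7247968 ] 0.03757575864024672 [ 0.41  0.57  1.43 -0.    1.14  0.15] [-0.01 -0.01 -0.01  0.    0.    0.  ]
(array([ 0.0005, -0.    , -0.001 ]), array([-0. ,  0. , -0.1]))
```

View pics/f.png

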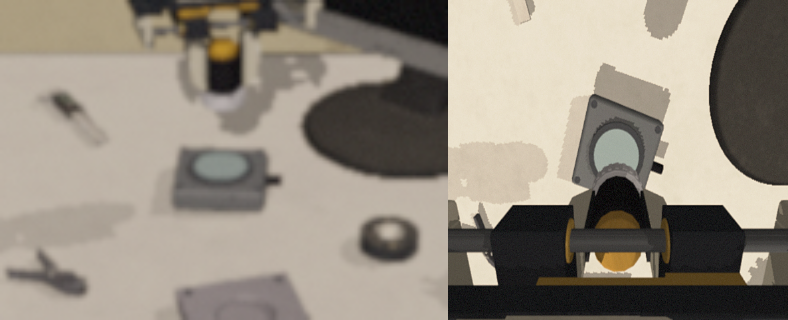

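The held connector is upright above the reader, in line with the window (connector at column 224, window at 221 in the side crop). I'll make a 1 mm correction, let it settle and hand in.

Request:
{"method": "arm_command", "body": {"fingers": [1,1,1,1,1,1,1,1], "travel": [[0.0005,0,-0.001],[0.0005,0,-0.001],[0.0005,0,-0.001],[0.0005,0,-0.001],[0.0005,0,-0.001],[0.0005,0,-0.001],[0.0005,0,-0.001],[0.0005,0,-0.001]], "dr": [[0,0,0],[0,0,0],[0,0,0],[0,0,0],[0,0,0],[0,0,0],[0,0,0],[0,0,0]]}}

```text
time: 25.93
tool_pos: [0.5188, 0.3102, 0.1297]
tool_rot: [-3.142, -0.0, 1.831]
contact_force: [0.2, 0.2, -6.2]
opening: 0.0373
grip_force: 35.0
```

Run:
```python
from cell import *
s=observe(); print(s["time"],s["tool_pos"],s["qvel"].round(3),s["grip_force"])
print(hand_in())
```

```text
25.9333 [0.51876827 0.31020134 0.12970849] [ 0.     0.001 -0.001 -0.002  0.002  0.002] 34.99873101711273
the job is handed in; nothing more can be done
None
```

Job handed in at 25.9 s: the lighter connector (left, about 2 N) stands upright in the middle of the tray, and the heavier one (right, about 5.5 N) is held still and upright, centred over the reader window with its underside about 8 cm above it.

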